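Put three potted plants back on their own saucers

TASK

The three terracotta plant pots got mixed up, each standing on a saucer of the wrong shape. Put every pot in the middle of the white saucer of its own shape - round on round, square on square, oblong on oblong and lying lengthwise along it - keeping the pots upright. Wet pots mark the wood, so never stand one on the bare table: the cork mat is free for parking a pot on the way. Leave the candle and the remote control where they are.

Things in the scene. Friction and masses are not known exactly. Their poses are not given: they have to be found in the camera images.
- pot_round: round terracotta pot with one small ball cactus, straight sides, outer diameter 58, 60 tall to the rim, the plant reaches 81 above the underside; about 0.25 kg; loose; origin at the centre of its underside, z up
- pot_square: square terracotta pot with a pale leafy rosette, straight sides, 56 x 56, 60 tall to the rim, the plant reaches about 73 above the underside; about 0.25 kg; loose; origin at the centre of its underside, x and y along its sides, z up
- pot_oblong: oblong terracotta trough with a row of three small ball cacti, straight sides, 96 long (its x) x 52 wide (its y), 60 tall to the rim, the plants reach 74 above the underside; about 0.35 kg; loose; origin at the centre of its underside, z up
- saucer_round: round saucer, diameter 116, white glazed ceramic, fixed to the table, flat on top with no rim, 10 mm thick; origin at the centre of its underside (its top is 10 mm above the origin)
- saucer_square: square saucer, 104 x 104, white glazed ceramic, fixed to the table, flat on top with no rim, 10 mm thick; origin at the centre of its underside (its top is 10 mm above the origin), x and y along its sides
- saucer_oblong: oblong saucer, 150 long (its x) x 84 wide (its y), white glazed ceramic, fixed to the table, flat on top with no rim, 10 mm thick; origin at the centre of its underside (its top is 10 mm above the origin)
- cork_mat: square brown cork mat, 130 x 130, 6 mm thick, fixed, empty at the start; origin at the centre of its underside
- candle: bystander: white candle in a clear glass, diameter 72, 85 tall, 0.4 kg, loose; origin at the centre of its underside
- remote: bystander: black remote control lying flat, 155 long (its x) x 44 wide x 20 tall, loose; origin at the centre of its underside
Things that resemble listed ones, but are neither listed nor needed, are in the scene too. Leave any blue or yellow look-alike of the pot_square alone.

How it is judged:
By the outcome, as a careful person would: the job done as asked, in the order asked, and still so for the second after the job is handed in, with the robot touching nothing.
It also fails if it takes over 120 s, if anything falls off the work surface, if the arm or the gripper's body presses on something with over 40 N, if the wrist force passes 120 N, or if a joint passes its speed limit or range.

ROBOT

A 7-joint arm with a two-finger parallel gripper is mounted at the origin on the work surface. World frame = base frame: x ahead of the robot, y to its left, z up, the work surface at z = 0. Lengths are in m, angles in rad, forces in N, time in s.
With the tool pointing down it reaches from about 0.4 to 0.875 m from the base axis. Payload 19.3 kg.
Tool frame: the origin (TCP) lies at the very end of the fingers, on their centre line; the grasp point (between the pads) lies 19 mm behind it; z points along the fingers, y is the direction in which the jaws open and shut (so a half turn about z gives the same grasp; the last joint's range is limited). The gripper opens to 85 mm and grips with 20 to 120 N. Pads are 22 mm wide; open, the fingers measure 114 mm over their backs; the gripper's body (76 mm by 85 mm) begins 54 mm behind the grasp point. The pads swing forward as they close: fully open they stand 13 mm farther back than shut.
Start: joints at [1.105, 0.521, -0.036, 1.599, 0.021, 1.021, -0.113], TCP at [0.241, -0.577, 0.231] pointing down, gripper open.
Joint ranges: [-2.91, 2.91], [-0.3, 2.13], [-1.5, 1.42], [0.17, 2.43], [-1.26, 4.41], [0.16, 1.93], [-2.52, 2.52]. Speed limits (rad/s): [1.89, 1.89, 2.39, 2.39, 3.01, 3.01, 3.01].

INTERFACE

Orientations are given as [roll, pitch, yaw] about the fixed x, y, z axes, in that order (R = Rz(yaw) Ry(pitch) Rx(roll)).
In Python, from workcell import bot, grab_frame, calibration, workorder gives the robot as it stands.
- The arm moves only by the tool move_arm, never from a script. Its arguments are lists of equal length, an entry for each row: "jaw": the closure in counts, from 0 (fully open) to 255 (shut); "dp": the shift along the tool's x, y, z in units of 800 mm (1.0 is 800 mm), a list of three; "rotation": the turn, a rotation vector about the tool's x, y, z in units of pi rad (1.0 is pi rad), a list of three. In form: {"jaw": [jaw, ...], "dp": [[dx, dy, dz], ...], "rotation": [[rx, ry, rz], ...]}. A call has 1 to 10 rows; each row shifts and turns the commanded pose from where the row before left it, along the tool's axes as they then stand; what a row does not reach is not made up. A row lasts 1/8 s, in which the tool goes at most 62.5 mm and 10.7 degrees, less where a joint would pass 70% of its speed; a pose out of reach is approached as far as the arm can. A call with a number of a shift or a turn outside -1 to 1 is refused whole. A call with a gripper value outside its range is refused whole. The fingers move at their own pace and stop on an object; "squeeze" is the grip in N (left out, the last holds). Time passes only in rows, so rows that do not move let the fingers close. It gives the time, the measured TCP pose, the force and the opening at its end, in the units of the state.
- bot.observe(): the state, without advancing time (a new reading comes with each control period).
- grab_frame(name): name is "scene" or "top" or "wrist"; returns the picture (384x512x3 uint8, blue, green, red); there is no depth.
- calibration(name): a dict with "camera_matrix" (3x3 intrinsics, pixels), "dist" ([k1, k2, p1, p2, k3] as OpenCV has them; the pictures are not rectified), "T" (4x4, takes a point from camera to world coordinates). Camera axes: x right, y down, z forward; pixel columns grow to the right and rows downward; lengths in m; the calibration is good to about 2 mm. A picture is of the moment at which its call begins: read the wrist's pose just before it. calibration takes no time and is no camera call; for the wrist camera it gives the pose at the moment of the call.
- workorder.job_done(): hands the job in, once; it reports no verdict.
The state is a dict: "clock": time; "qpos": joint angles; "qd": joint speeds; "joint_efforts": joint torques, N m; "position": TCP position; "tool_rot": TCP orientation; "force": force on the tool from outside, world axes, zero at the start; "moment": the same for the moment, N m; "grip_width": finger opening in m.
Only numpy, scipy, OpenCV 4.12 (cv2) and the standard library are available. Lean on these libraries where they do the work, as an engineer would, in place of code of your own. Each camera call takes 0.05 s, during which the arm holds its last target. There are 200 camera calls.

## Working session

There is one attempt and no reset: what is moved stays moved. The work goes in short steps, Python scripts to look and compute and a tool call to move; the robot and the scene stay as the last step left them, time stands still between calls to the robot, and variables do not carry over. Pictures are saved under pics/ and viewed, about 12 in all and at most 16, crops included, and the job is handed in when it is done.

Besides the shell and the picture viewer there is one more tool, called by a JSON object that holds its "api" and its "payload". move_arm: Moves the arm, as the interface text tells. Shifts and turns lie within -1 to 1; 1 stands for 800 mm of shift or pi rad of turn. Its arguments: {"type":"object","properties":{"jaw":{"type":"array","items":{"type":"number"}},"dp":{"type":"array","items":{"type":"array","items":{"type":"number","minimum":-1,"maximum":1}}},"rotation":{"type":"array","items":{"type":"array","items":{"type":"number","minimum":-1,"maximum":1}}},"squeeze":{"type":"number"}},"required":["jaw","dp","rotation"]}

```bash
mkdir -p pics; ls; python3 - <<'E'
from workcell import bot, grab_frame, calibration
import cv2,numpy as np
print(bot.observe())
for n in("scene","top"):
    cv2.imwrite(f"pics/{n}0.png",grab_frame(n)); c=calibration(n); print(n,{k:np.round(v,4).tolist() for k,v in c.items()})
E
```

```text
pics
{'clock': 0.0, 'qpos': array([ 1.10481294,  0.52202771, -0.03635732,  1.59998261,  0.02118941,
        1.02107018, -0.11281236]), 'qd': array([-0.00120132,  0.00233181,  0.00036739,  0.00032114, -0.00014697,
       -0.00146346,  0.00021952]), 'joint_efforts': array([-3.67432251e-03, -9.27118349e+01,  1.97797693e+00, -3.69940817e+01,
        1.77638303e-02,  8.05479591e-03, -5.48960634e-05]), 'position': array([ 0.24082028, -0.57639521,  0.23072594]), 'tool_rot': array([-3.14049040e+00,  5.31994291e-05,  3.95781029e-01]), 'force': array([-0.1869938 ,  0.28519919,  0.13299088]), 'moment': array([ 0.04446226, -0.02373927,  0.01341156]), 'grip_width': 0.08569652549783627}
scene {'camera_matrix': [[493.0654, 0.0, 252.7594], [0.0, 493.0654, 190.1436], [0.0, 0.0, 1.0]], 'dist': [-0.1857, 0.0, 0.0, 0.0, 0.0], 'T': [[-0.2505, 0.6099, -0.7518, 1.2822], [0.9681, 0.1631, -0.1903, 0.203], [0.0065, -0.7755, -0.6313, 0.7019], [0.0, 0.0, 0.0, 1.0]]}
top {'camera_matrix': [[460.8219, 0.0, 260.7922], [0.0, 460.8219, 194.7691], [0.0, 0.0, 1.0]], 'dist': [-0.1763, 0.0, 0.0, 0.0, 0.0], 'T': [[0.0056, -0.9935, 0.1137, 0.385], [-0.9999, -0.0042, 0.0124, 0.0044], [-0.0119, -0.1137, -0.9934, 1.1081], [0.0, 0.0, 0.0, 1.0]]}
```

View pics/scene0.png

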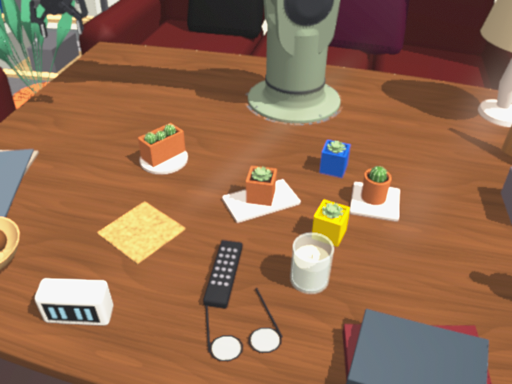

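View pics/top0.png

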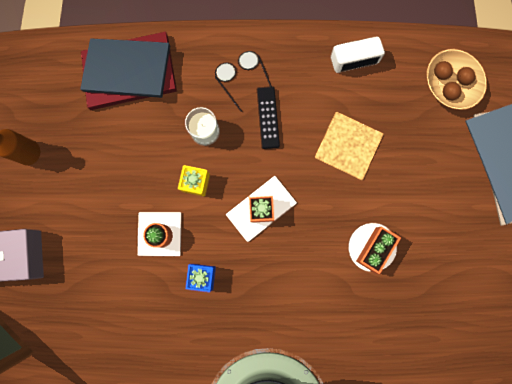

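Scene: the round pot is on the square saucer (top 160,234), the square terracotta pot on the oblong saucer (261,209) and the oblong pot on the round saucer (378,248). The mat is at top (349,146).
What could be taken for pot_square: terracotta at (261,209), yellow at (193,180), blue at (200,278). I choose the terracotta one. The candle (202,127) and clock (358,55) are white but aren't saucers.

```bash
cat > h.py <<'E'
import cv2,numpy as np
from scipy.optimize import minimize
from workcell import bot,grab_frame,calibration
S=4
def proj(P,c):
    Tw=np.linalg.inv(c["T"]); r,_=cv2.Rodrigues(Tw[:3,:3].copy())
    return cv2.projectPoints(np.asarray(P,float),r,Tw[:3,3],np.asarray(c["camera_matrix"]),np.asarray(c["dist"],float))[0][:,0]
def pix2w(u,v,z,c):
    n=cv2.undistortPoints(np.array([[[u,v]]],float),np.asarray(c["camera_matrix"]),np.asarray(c["dist"],float))[0,0]
    d=c["T"][:3,:3]@np.r_[n,1]; o=c["T"][:3,3]; return o+d*(z-o[2])/d[2]
def outline(kind,a,b):
    if kind=="round":
        t=np.linspace(0,2*np.pi,48); return np.c_[np.cos(t),np.sin(t)]*a/2
    return np.array([[a,b],[-a,b],[-a,-b],[a,-b]])/2
def hull(o,p,z0,z1,c):
    x,y,w=p; R=np.array([[np.cos(w),-np.sin(w)],[np.sin(w),np.cos(w)]]); q=o@R.T+[x,y]
    P=np.vstack([np.c_[q,np.full(len(q),z)] for z in(z0,z1)])
    return cv2.convexHull(((proj(P,c)+.5)*S-.5).astype(np.float32))
def poly(h,shape):
    m=np.zeros(shape,np.uint8); cv2.fillPoly(m,[np.round(h*16).astype(np.int32)],1,shift=4); return m
def masks(img):
    I=cv2.resize(img,None,fx=S,fy=S,interpolation=cv2.INTER_CUBIC); hsv=cv2.cvtColor(I,cv2.COLOR_BGR2HSV)
    b,g,r=[I[...,i].astype(int) for i in range(3)]
    return dict(white=(hsv[...,1]<60)&(hsv[...,2]>150), I=I,hsv=hsv,
      terra=((hsv[...,0]<15)|(hsv[...,0]>175))&(hsv[...,1]>150)&(r>130), cork=(hsv[...,0]>15)&(hsv[...,0]<28)&(r>170))
def fit(o,p0,z0,z1,mask,c,ignore=None,roi=0.11):
    """Pose whose prism silhouette best agrees with mask near p0."""
    near=poly(hull(outline("round",2*roi,0),[*p0[:2],0],z0,z1,c),mask.shape).astype(bool)
    if ignore is not None: near&=~ignore
    ys,xs=np.where(near); sl=np.s_[ys.min():ys.max()+1,xs.min():xs.max()+1]
    k,M,off=near[sl],mask[sl],np.array([xs.min(),ys.min()],np.float32)
    def f(v):
        return ((poly(hull(o,v*[1,1,10],z0,z1,c)-off,M.shape).astype(bool)!=M)&k).sum()
    best=None
    for s in (.01,.004,.0015):
        x0=np.array(p0)/[1,1,10] if best is None else best.x
        r=minimize(f,x0,method="Nelder-Mead",options=dict(initial_simplex=x0+np.vstack([np.zeros(3),np.eye(3)*[s,s,s*1.5]]),xatol=1e-5,fatol=1))
        if best is None or r.fun<best.fun: best=r
    return best.x*[1,1,10],best.fun/M[k].sum()
def fillhull(mask,p,z,c,r=.07):
    """convex hull of the mask's largest blob near p"""
    near=poly(hull(outline("round",2*r,0),[*p,0],z,z,c),mask.shape)
    m=cv2.morphologyEx((mask*near).astype(np.uint8),cv2.MORPH_CLOSE,np.ones((13,13)))
    m=cv2.morphologyEx(m,cv2.MORPH_OPEN,np.ones((9,9)))
    cs,_=cv2.findContours(m,cv2.RETR_EXTERNAL,cv2.CHAIN_APPROX_NONE); h=cv2.convexHull(max(cs,key=cv2.contourArea))
    o=np.zeros_like(m); cv2.fillPoly(o,[h],1); return o.astype(bool)
POT=dict(round=outline("round",.058,0),square=outline("",.056,.056),oblong=outline("",.096,.052))
SAU=dict(round=outline("round",.116,0),square=outline("",.104,.104),oblong=outline("",.150,.084))
E
cat > m0.py <<'E'
from h import *
img=cv2.imread("pics/top0.png"); c=calibration("top"); m=masks(img); I=m["I"].copy()
pots=dict(round=(157,236,0),square=(261,209,.1),oblong=(378,250,-.6)); on=dict(round="square",square="oblong",oblong="round")
spx=dict(square=(160,234,0),oblong=(261,209,-.9),round=(374,247,0))
def draw(o,p,z0,z1,col): cv2.polylines(I,[np.round(hull(o,p,z0,z1,c)).astype(int)],True,col,1)
for k,(u,v,w) in pots.items():
    p=pix2w(u,v,.07,c)[:2]; F=fillhull(m["terra"],p,.07,c)
    best=min((fit(POT[k],[*p,w0],.01,.07,F,c) for w0 in ([0] if k=="round" else np.arange(0,np.pi,.4))),key=lambda r:r[1])
    print("pot",k,best[0].round(4),round(best[1],3)); draw(POT[k],best[0],.01,.07,(255,0,0))
    s=on[k]; u,v,w=spx[s]; q=pix2w(u,v,.01,c)[:2]
    ign=poly(hull(POT[k]*1.08,best[0],.01,.082,c),F.shape).astype(bool)
    bs=min((fit(SAU[s],[*q,w0],0,.01,m["white"],c,ign,.10) for w0 in ([0] if s=="round" else np.arange(0,np.pi,.4))),key=lambda r:r[1])
    print("saucer",s,bs[0].round(4),round(bs[1],3)); draw(SAU[s],bs[0],0,.01,(0,255,0))
q=pix2w(349,146,0,c)[:2]; mo=outline("",.13,.13)
bs=min((fit(mo,[*q,w],0,.006,m["cork"],c,None,.11) for w in np.arange(0,1.5,.3)),key=lambda r:r[1]); print("mat",bs[0].round(4),round(bs[1],3)); draw(mo,bs[0],0,.006,(0,0,255))
for n,u,v,z in(("candle",203,125,.085),("yellow",194,180,.065),("blue",201,278,.065),("remA",266,90,.02),("remB",271,147,.02)): print(n,pix2w(u,v,z,c)[:2].round(3))
cv2.imwrite("pics/fit0.png",I[4*100:4*290,4*125:4*410][::1,::1] if 0 else cv2.resize(I[400:1180,500:1640],(800,547),interpolation=cv2.INTER_AREA))
E
python3 m0.py
```

```text
pot round [0.3764 0.2791 0.1084] 0.546
saucer square [0.416  0.2643 0.0032] 0.467
pot square [0.5146 0.0495 3.0079] 0.855
saucer oblong [0.4785 0.0178 2.2507] 0.37
pot oblong [ 0.3651 -0.2396  0.0458] 0.242
saucer round [ 0.3862 -0.2505  0.0777] 0.594
mat [ 0.6357 -0.1977  1.1241] 0.029
candle [0.663 0.151]
yellow [0.538 0.171]
blue [0.315 0.151]
remA [0.769 0.007]
remB [ 0.625 -0.006]
```

```bash
python3 - <<'E'
from h import *
m=masks(cv2.imread("pics/top0.png"))
for n,u,v in(("wood",300,260),("wood2",150,280),("terr sq rim",250,210),("terr obl",386,238),("terr r",157,247),("saucer sq",145,220),("sq2",175,245),("obl s",280,190),("rs",360,240)):
    print(n,m["hsv"][v*4,u*4],m["I"][v*4,u*4])
sl=np.s_[640:1200,480:1660]
a=m["I"][sl]; b=a.copy(); b[m["white"][sl]]=(255,0,255); b[m["terra"][sl]]=(0,255,0)
cv2.imwrite("pics/mask.png",cv2.resize(np.vstack([a,b]),(632,600),interpolation=cv2.INTER_AREA))
E
```

```text
wood [ 11 176 146] [ 45  83 146]
wood2 [ 11 177 134] [ 41  75 134]
terr sq rim [ 12 120 255] [135 184 255]
terr obl [ 48 116 173] [ 94 173 125]
terr r [ 14 114 255] [141 193 255]
saucer sq [ 30   1 255] [254 255 255]
sq2 [ 16  28 234] [208 222 234]
obl s [ 30   1 255] [254 255 255]
rs [ 30   1 255] [254 255 255]
```

View pics/mask.png

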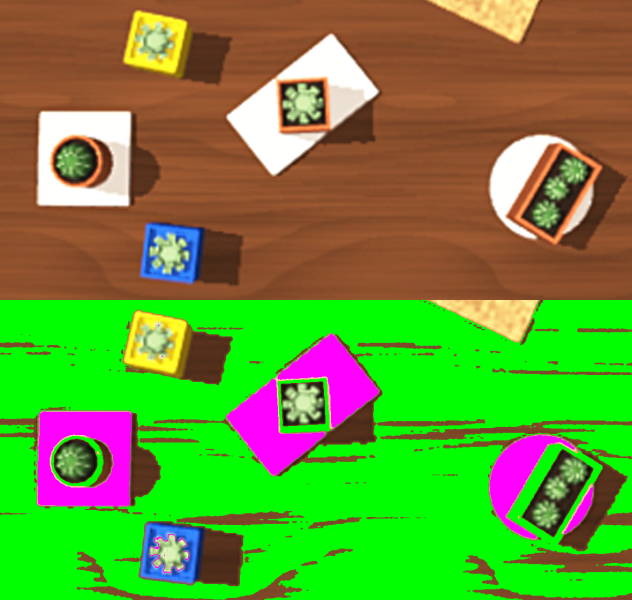

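The crops confirm the choice: terracotta square at (303,105) of the crop, with the yellow and blue look-alikes apart. The white mask is good, but the terracotta mask takes in the wood, so I'm tightening it.

```bash
sed -i 's/terra=.*, cork/terra=(hsv[...,0]<14)\&(r>168)\&(r-b>110)\&(r-g>60), cork/' h.py; python3 m0.py
```

```text
Traceback (most recent call last):
  File "m0.py", line 7, in <module>
    p=pix2w(u,v,.07,c)[:2]; F=fillhull(m["terra"],p,.07,c)
                              ~~~~~~~~^^^^^^^^^^^^^^^^^^^^
  File "h.py", line 45, in fillhull
    cs,_=cv2.findContours(m,cv2.RETR_EXTERNAL,cv2.CHAIN_APPROX_NONE); h=cv2.convexHull(max(cs,key=cv2.contourArea))
                                                                                       ~~~^^^^^^^^^^^^^^^^^^^^^^^^
ValueError: max() iterable argument is empty
```

View pics/fit0.png

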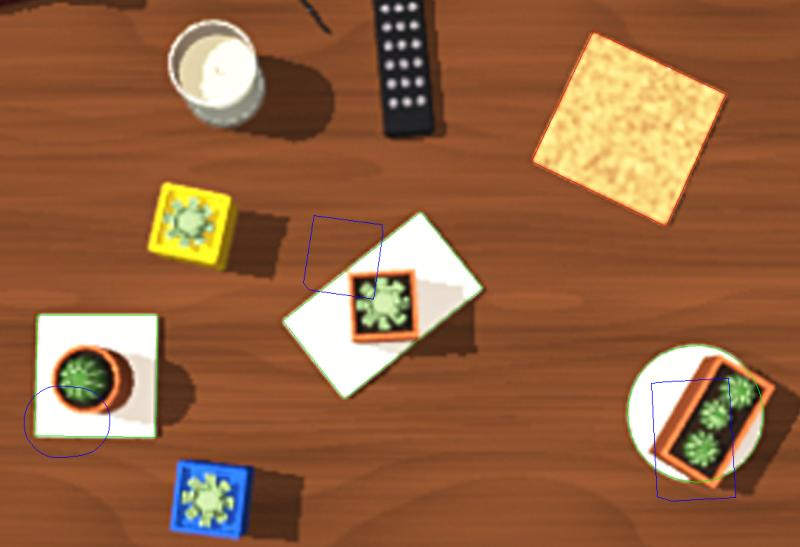

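```bash
sed -i 's/np.ones((9,9))/np.ones((3,3))/; s/(r>168)&(r-b>110)&(r-g>60)/(r>165)\&(r-b>100)\&(r-g>65)/' h.py; python3 m0.py
```

```text
pot round [ 0.4114  0.2583 -0.0769] 0.363
saucer square [0.4158 0.2641 1.5808] 0.023
pot square [0.4735 0.016  1.5928] 0.113
saucer oblong [0.4785 0.0178 2.2508] 0.019
pot oblong [ 0.3807 -0.2556  2.59  ] 0.023
saucer round [ 0.3863 -0.2507  0.1219] 0.021
mat [ 0.6357 -0.1977  1.1241] 0.029
candle [0.663 0.151]
yellow [0.538 0.171]
blue [0.315 0.151]
remA [0.769 0.007]
remB [ 0.625 -0.006]
```

View pics/fit0.png

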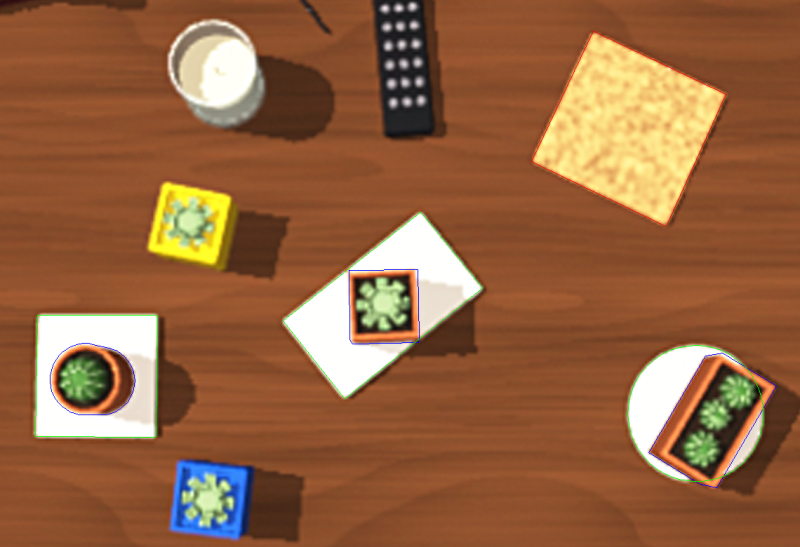

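Saucers, mat and the oblong pot fit well. For the round and square pots I'll use "saturated pixel inside the saucer outline" instead.

```bash
python3 - <<'E'
from h import *
img=cv2.imread("pics/top0.png"); c=calibration("top"); m=masks(img); I=m["I"].copy()
for k,s,sp,p in(("round","square",[.4158,.2641,.01],[.411,.264]),("square","oblong",[.4785,.0178,2.2508],[.473,.016])):
    ins=poly(hull(SAU[s]*.98,sp,.01,.01,c),I.shape[:2]).astype(bool)
    M=((m["hsv"][...,1]>80)&ins)
    M=cv2.morphologyEx(cv2.morphologyEx(M.astype(np.uint8),cv2.MORPH_CLOSE,np.ones((25,25))),cv2.MORPH_OPEN,np.ones((9,9))).astype(bool)&ins
    b=min((fit(POT[k],[*p,w],.01,.07,M,c,~ins) for w in([0] if k=="round" else np.arange(-.6,.7,.3))),key=lambda r:r[1]); print(k,b[0].round(4),round(b[1],3))
    cv2.polylines(I,[np.round(hull(POT[k],b[0],.01,.07,c)).astype(int)],True,(255,0,0),1)
cv2.imwrite("pics/fit1.png",I[740:1060,520:1220])
E
```

```text
round [0.4121 0.2572 0.1642] 0.084
square [0.4734 0.0163 0.0466] 0.053
```

View pics/fit1.png

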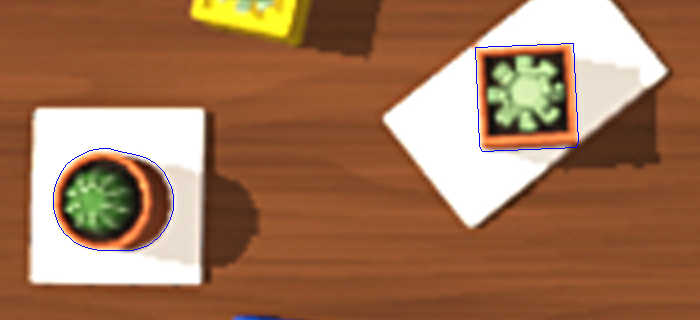

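```bash
cat > plan.py <<'E'
import sys,json,math,numpy as np
from workcell import bot
def plan(x,y,z,psi,step=.045,cur=None):
    """rows: turn (about tool z) first, then straight to x,y,z; prints per-row values"""
    s=bot.observe(); P,a=s["position"],s["tool_rot"][2]
    if cur is not None: P,a=np.array(cur[:3]),cur[3]
    dpsi=(psi-a+math.pi)%(2*math.pi)-math.pi
    n=math.ceil(abs(dpsi)/math.radians(9)) if abs(dpsi)>.003 else 0
    d=np.array([x,y,z])-P; t=np.array([d@[math.cos(psi),math.sin(psi),0],d@[math.sin(psi),-math.cos(psi),0],-d[2]])
    k=math.ceil(np.linalg.norm(t)/step)
    if n: print("turn x%d: rz=%.4f"%(n,-dpsi/n/math.pi))
    if k: print("shift x%d: dp="%k,(t/k/.8).round(4).tolist())
def state():
    s=bot.observe(); print({k:np.round(s[k],4).tolist() for k in("clock","position","tool_rot","force","grip_width","qpos")})
if __name__=="__main__":
    state()
    cur=None
    for w in json.loads(sys.argv[1]):
        plan(*w,cur=cur); cur=w[:4]
E
python3 plan.py '[[0.473,0.016,0.20,0.047],[0.473,0.016,0.11,0.047],[0.473,0.016,0.027,0.047,0.03]]'
```

```text
{'clock': 0.1, 'position': [0.2408, -0.5764, 0.2308], 'tool_rot': [-3.1406, 0.0001, 0.3957], 'force': [-0.8709, 0.4437, 1.2685], 'grip_width': 0.0852, 'qpos': [1.1048, 0.522, -0.0363, 1.5999, 0.0212, 1.0211, -0.1128]}
turn x3: rz=0.0370
shift x15: dp= [0.0216, -0.0484, 0.0026]
shift x3: dp= [0.0, 0.0, 0.0375]
shift x3: dp= [0.0, 0.0, 0.0346]
```

{"api": "move_arm", "payload": {"jaw": [0,0,0,0,0,0,0,0,0,0], "dp": [[0,0,0],[0,0,0],[0,0,0],[0.0216,-0.0484,0.0026],[0.0216,-0.0484,0.0026],[0.0216,-0.0484,0.0026],[0.0216,-0.0484,0.0026],[0.0216,-0.0484,0.0026],[0.0216,-0.0484,0.0026],[0.0216,-0.0484,0.0026]], "rotation": [[0,0,0.037],[0,0,0.037],[0,0,0.037],[0,0,0],[0,0,0],[0,0,0],[0,0,0],[0,0,0],[0,0,0],[0,0,0]]}}

```text
clock: 1.35
position: [0.3492, -0.2989, 0.2166]
tool_rot: [-3.142, 0.0, 0.047]
force: [0.6, -0.1, 1.0]
grip_width: 0.0859
```

```bash
python3 plan.py '[[0.473,0.016,0.20,0.047]]'
```

```text
{'clock': 1.35, 'position': [0.3492, -0.2989, 0.2166], 'tool_rot': [-3.1415, 0.0001, 0.0469], 'force': [0.6416, -0.0792, 0.9961], 'grip_width': 0.0859, 'qpos': [0.6104, 0.2803, -0.0382, 2.0333, 0.0144, 0.8284, -0.9599]}
shift x8: dp= [0.0216, -0.0482, 0.0026]
```

{"api": "move_arm", "payload": {"jaw": [0,0,0,0,0,0,0,0,0,0], "dp": [[0.0216,-0.0482,0.0026],[0.0216,-0.0482,0.0026],[0.0216,-0.0482,0.0026],[0.0216,-0.0482,0.0026],[0.0216,-0.0482,0.0026],[0.0216,-0.0482,0.0026],[0.0216,-0.0482,0.0026],[0.0216,-0.0482,0.0026],[0,0,0],[0,0,0]], "rotation": [[0,0,0],[0,0,0],[0,0,0],[0,0,0],[0,0,0],[0,0,0],[0,0,0],[0,0,0],[0,0,-0.05],[0,0,-0.05]]}}

```text
clock: 2.6
position: [0.4725, 0.015, 0.1998]
tool_rot: [-3.141, 0.001, 0.368]
force: [0.1, -0.6, 0.0]
grip_width: 0.0855
```

{"api": "move_arm", "payload": {"jaw": [0,0,0,0,0,0,0,0,0], "dp": [[0,0,0],[0,0,0],[0,0,0],[0,0,0],[0,0,0],[0,0,0],[0,0,0],[0,0,0],[0,0,0]], "rotation": [[0,0,-0.05],[0,0,-0.05],[0,0,-0.05],[0,0,-0.05],[0,0,-0.05],[0,0,-0.05],[0,0,-0.05],[0,0,-0.05],[0,0,0]]}}

```text
clock: 3.72
position: [0.4725, 0.0142, 0.1999]
tool_rot: [-3.141, -0.0, 1.617]
force: [0.1, 0.7, 0.6]
grip_width: 0.0853
```

```bash
python3 - <<'E'
from h import *
cv2.imwrite("pics/w1.png",grab_frame("wrist")); 
E
python3 plan.py '[[0.473,0.016,0.11,1.618],[0.473,0.016,0.027,1.618,0.03]]'
```

```text
{'clock': 3.775, 'position': [0.4725, 0.0142, 0.1999], 'tool_rot': [-3.1412, -0.0002, 1.614], 'force': [0.26, -0.243, -0.1133], 'grip_width': 0.0854, 'qpos': [0.2808, 0.3645, -0.5449, 2.0009, 0.2501, 0.8413, -0.36]}
turn x1: rz=-0.0013
shift x2: dp= [0.0011, 0.0004, 0.0562]
shift x3: dp= [0.0, 0.0, 0.0346]
```

View pics/w1.png

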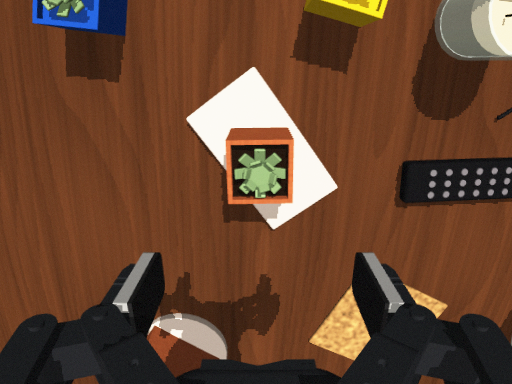

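The wrist view shows the square pot aligned with the jaws, its rim centre at about (260,171). Cross-checking its position before the descent.

```bash
python3 - <<'E'
from h import *
c=calibration("wrist"); print(pix2w(260.5,172,.07,c).round(4), [pix2w(u,v,.07,c)[:2].round(4) for u,v in((228,203),(293,203),(293,140),(228,140))])
E
```

```text
[0.4757 0.0161 0.07  ] [array([ 0.4488, -0.0132]), array([ 0.5052, -0.0108]), array([0.501 , 0.0445]), array([0.448 , 0.0422])]
```

{"api": "move_arm", "payload": {"jaw": [0,0,0,0,0], "dp": [[0.0011,0.0004,0.0562],[0.0011,0.0004,0.0562],[0,0,0.0346],[0,0,0.0346],[0,0,0]], "rotation": [[0,0,0],[0,0,0],[0,0,0],[0,0,0],[0,0,0]]}}

```text
clock: 4.4
position: [0.4721, 0.0163, 0.0536]
tool_rot: [-3.138, 0.0, 1.615]
force: [0.5, 1.3, 0.3]
grip_width: 0.0854
```

{"api": "move_arm", "payload": {"jaw": [0,0,255,255,255,255,255,255], "dp": [[0,0,0.033],[0,0,0],[0,0,0],[0,0,0],[0,0,0],[0,0,0],[0,0,0],[0,0,0]], "rotation": [[0,0,0],[0,0,0],[0,0,0],[0,0,0],[0,0,0],[0,0,0],[0,0,0],[0,0,0]], "squeeze": 40}}

```text
clock: 5.4
position: [0.4738, 0.0161, 0.0297]
tool_rot: [3.14, 0.0, 1.617]
force: [-1.8, -0.6, 12.9]
grip_width: 0.0553
```

{"api": "move_arm", "payload": {"jaw": [255,255,255,255,255], "dp": [[0,0,-0.025],[0,0,-0.05],[0,0,-0.05],[0,0,-0.025],[0,0,0]], "rotation": [[0,0,0],[0,0,0],[0,0,0],[0,0,0],[0,0,0]]}}

```text
clock: 6.02
position: [0.4738, 0.0159, 0.15]
tool_rot: [3.139, 0.0, 1.617]
force: [0.3, -0.8, -3.0]
grip_width: 0.0553
```

```bash
python3 - <<'E'
from h import *
cv2.imwrite("pics/w2.png",np.hstack([grab_frame("wrist")])); 
E
python3 plan.py '[[0.636,-0.198,0.147,1.618],[0.636,-0.198,0.026,1.618,0.03]]'
```

```text
{'clock': 6.075, 'position': [0.4733, 0.0159, 0.1488], 'tool_rot': [3.1404, 0.0003, 1.6172], 'force': [0.0188, 0.2631, -2.6641], 'grip_width': 0.0558, 'qpos': [0.2504, 0.4448, -0.5231, 2.048, 0.3297, 0.7282, -0.433]}
shift x6: dp= [-0.0461, 0.0318, 0.0004]
shift x5: dp= [0.0, 0.0, 0.0302]
```

View pics/w2.png

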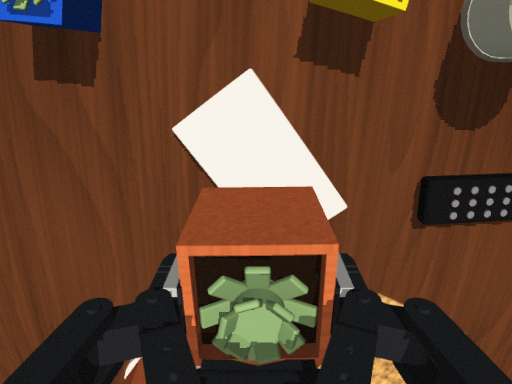

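The square pot is held level (rim at 185–335, 245–360). Moving it to the mat.

{"api": "move_arm", "payload": {"jaw": [255,255,255,255,255,255,255,255], "dp": [[-0.023,0.016,0],[-0.0461,0.0318,0],[-0.0461,0.0318,0],[-0.0461,0.0318,0],[-0.0461,0.0318,0],[-0.0461,0.0318,0],[-0.023,0.016,0],[0,0,0]], "rotation": [[0,0,0],[0,0,0],[0,0,0],[0,0,0],[0,0,0],[0,0,0],[0,0,0],[0,0,0]]}}

```text
clock: 7.08
position: [0.6359, -0.1988, 0.1462]
tool_rot: [-3.139, -0.0, 1.616]
force: [-0.3, -0.1, -3.5]
grip_width: 0.0551
```

{"api": "move_arm", "payload": {"jaw": [255,255,255,255,255,255], "dp": [[0,0,0.04],[0,0,0.04],[0,0,0.035],[0,0,0.02],[0,0,0.0],[0,0,0]], "rotation": [[0,0,0],[0,0,0],[0,0,0],[0,0,0],[0,0,0],[0,0,0]]}}

```text
clock: 7.82
position: [0.6367, -0.1975, 0.0414]
tool_rot: [3.14, 0.0, 1.618]
force: [0.1, -0.2, -2.7]
grip_width: 0.0554
```

```bash
python3 plan.py '[[0.636,-0.198,0.027,1.618,0.03]]'
```

```text
{'clock': 7.825, 'position': [0.6367, -0.1975, 0.0414], 'tool_rot': [3.1405, 0.0003, 1.618], 'force': [0.0873, -0.1717, -2.7228], 'grip_width': 0.0554, 'qpos': [0.469, 0.842, -0.4096, 1.5881, 0.4269, 0.8003, -0.0717]}
shift x1: dp= [-0.0006, -0.0009, 0.0179]
```

{"api": "move_arm", "payload": {"jaw": [255,255,255,0,0,0,0], "dp": [[0,0,0.012],[0,0,0.007],[0,0,0],[0,0,0],[0,0,0],[0,0,0],[0,0,0]], "rotation": [[0,0,0],[0,0,0],[0,0,0],[0,0,0],[0,0,0],[0,0,0],[0,0,0]]}}

```text
clock: 8.7
position: [0.6362, -0.1976, 0.0252]
tool_rot: [-3.142, -0.0, 1.618]
force: [0.5, 0.5, 0.2]
grip_width: 0.0851
```

{"api": "move_arm", "payload": {"jaw": [0,0,0,0,0,0], "dp": [[0,0,-0.02],[0,0,-0.05],[0,0,-0.05],[0,0,-0.05],[0,0,-0.03],[0,0,0]], "rotation": [[0,0,0],[0,0,0],[0,0,0],[0,0,0],[0,0,0],[0,0,0]]}}

```text
clock: 9.45
position: [0.6371, -0.1978, 0.1883]
tool_rot: [3.138, 0.001, 1.618]
force: [0.3, -0.6, -0.5]
grip_width: 0.0856
```

```bash
python3 plan.py '[[0.381,-0.2555,0.17,2.59],[0.381,-0.2555,0.027,2.59,0.045]]'
```

```text
{'clock': 9.45, 'position': [0.6371, -0.1978, 0.1883], 'tool_rot': [3.1378, 0.0013, 1.6177], 'force': [0.3134, -0.5789, -0.4663], 'grip_width': 0.0856, 'qpos': [0.508, 0.667, -0.4745, 1.5062, 0.3336, 1.0452, 0.0004]}
turn x7: rz=-0.0442
shift x6: dp= [0.0391, -0.0382, 0.0038]
shift x4: dp= [0.0, 0.0, 0.0447]
```

{"api": "move_arm", "payload": {"jaw": [0,0,0,0,0,0,0], "dp": [[0,0,0],[0,0,0],[0,0,0],[0,0,0],[0,0,0],[0,0,0],[0,0,0]], "rotation": [[0,0,-0.0442],[0,0,-0.0442],[0,0,-0.0442],[0,0,-0.0442],[0,0,-0.0442],[0,0,-0.0442],[0,0,-0.0442]]}}

```text
clock: 10.32
position: [0.6359, -0.1975, 0.185]
tool_rot: [-3.141, -0.001, 2.595]
force: [-0.1, -0.6, 0.1]
grip_width: 0.0854
```

{"api": "move_arm", "payload": {"jaw": [0,0,0,0,0,0,0], "dp": [[0.0391,-0.0382,0.0038],[0.0391,-0.0382,0.0038],[0.0391,-0.0382,0.0038],[0.0391,-0.0382,0.0038],[0.0391,-0.0382,0.0038],[0.0391,-0.0382,0.0038],[0,0,0]], "rotation": [[0,0,0],[0,0,0],[0,0,0],[0,0,0],[0,0,0],[0,0,0],[0,0,0]]}}

```text
clock: 11.2
position: [0.3771, -0.2564, 0.1667]
tool_rot: [-3.14, -0.002, 2.587]
force: [1.0, -0.1, 0.7]
grip_width: 0.0852
```

```bash
python3 - <<'E'
from h import *
cv2.imwrite("pics/w3.png",np.hstack([grab_frame("wrist")])); 
E
python3 plan.py '[[0.381,-0.2555,0.027,2.59,0.04]]'
```

```text
{'clock': 11.25, 'position': [0.3791, -0.2559, 0.1671], 'tool_rot': [-3.1408, -0.0003, 2.5881], 'force': [0.716, 0.4912, 0.9397], 'grip_width': 0.0852, 'qpos': [1.0729, 0.4428, -0.774, 2.0612, 0.431, 0.8018, 1.0571]}
shift x4: dp= [-0.0004, 0.0004, 0.0438]
```

View pics/w3.png

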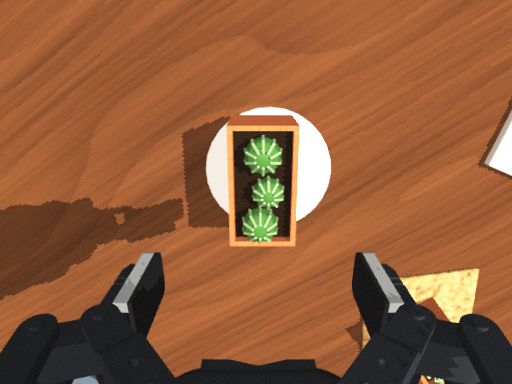

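The oblong pot is aligned with the jaws, its rim spanning (230–298, 125–245). Descending and gripping.

```bash
python3 - <<'E'
from h import *
c=calibration("wrist"); q=[pix2w(u,v,.07,c)[:2] for u,v in((229,127),(298,127),(296,245),(231,245))]; print(np.round(q,4).tolist(),np.mean(q,0).round(4))
E
```

```text
[[0.331, -0.2496], [0.3567, -0.2079], [0.4383, -0.2559], [0.4109, -0.3002]] [ 0.3842 -0.2534]
```

{"api": "move_arm", "payload": {"jaw": [0,0,0,0,0], "dp": [[-0.0004,0.0006,0.044],[0,0,0.044],[0,0,0.04],[0,0,0.02],[0,0,0]], "rotation": [[0,0,0],[0,0,0],[0,0,0],[0,0,0],[0,0,0]]}}

```text
clock: 11.88
position: [0.3811, -0.2546, 0.0482]
tool_rot: [3.141, -0.001, 2.591]
force: [0.6, 0.2, 0.9]
grip_width: 0.0851
```

{"api": "move_arm", "payload": {"jaw": [0,0,255,255,255,255,255,255], "dp": [[0,0,0.0265],[0,0,0],[0,0,0],[0,0,0],[0,0,0],[0,0,0],[0,0,0],[0,0,0]], "rotation": [[0,0,0],[0,0,0],[0,0,0],[0,0,0],[0,0,0],[0,0,0],[0,0,0],[0,0,0]], "squeeze": 50}}

```text
clock: 12.88
position: [0.3812, -0.2555, 0.0283]
tool_rot: [-3.141, 0.001, 2.589]
force: [-2.7, 0.9, 13.6]
grip_width: 0.0517
```

{"api": "move_arm", "payload": {"jaw": [255,255,255,255,255], "dp": [[0,0,-0.025],[0,0,-0.05],[0,0,-0.05],[0,0,-0.025],[0,0,0]], "rotation": [[0,0,0],[0,0,0],[0,0,0],[0,0,0],[0,0,0]]}}

```text
clock: 13.5
position: [0.3811, -0.2557, 0.1486]
tool_rot: [-3.141, 0.003, 2.589]
force: [-0.4, 0.8, -2.3]
grip_width: 0.0518
```

```bash
python3 plan.py '[[0.4785,0.0178,0.147,2.251],[0.4785,0.0178,0.03,2.251,0.03]]'
```

```text
{'clock': 13.5, 'position': [0.3811, -0.2557, 0.1486], 'tool_rot': [-3.141, 0.0025, 2.5891], 'force': [-0.43, 0.7709, -2.3197], 'grip_width': 0.0518, 'qpos': [1.053, 0.4744, -0.758, 2.0761, 0.4729, 0.7639, 1.0183]}
turn x3: rz=0.0359
shift x7: dp= [0.027, 0.0442, 0.0003]
shift x4: dp= [0.0, 0.0, 0.0366]
```

{"api": "move_arm", "payload": {"jaw": [255,255,255,255,255,255,255,255,255,255], "dp": [[0,0,0],[0,0,0],[0,0,0],[0.0135,0.0221,0],[0.027,0.0442,0],[0.027,0.0442,0],[0.027,0.0442,0],[0.027,0.0442,0],[0.027,0.0442,0],[0.027,0.0442,0]], "rotation": [[0,0,0.0359],[0,0,0.0359],[0,0,0.0359],[0,0,0],[0,0,0],[0,0,0],[0,0,0],[0,0,0],[0,0,0],[0,0,0]]}}

```text
clock: 14.75
position: [0.4708, -0.0001, 0.1463]
tool_rot: [-3.14, -0.001, 2.252]
force: [1.6, 0.2, -3.8]
grip_width: 0.0514
```

{"api": "move_arm", "payload": {"jaw": [255,255,255,255,255,255,255], "dp": [[0.0135,0.0221,0.0],[0,0,0],[0,0,0.04],[0,0,0.04],[0,0,0.035],[0,0,0.015],[0,0,0]], "rotation": [[0,0,0],[0,0,0],[0,0,0],[0,0,0],[0,0,0],[0,0,0],[0,0,0]]}}

```text
clock: 15.62
position: [0.4775, 0.0179, 0.0429]
tool_rot: [-3.14, -0.001, 2.251]
force: [-0.3, -0.6, -2.5]
grip_width: 0.0515
```

```bash
python3 plan.py '[[0.4785,0.0178,0.0285,2.251,0.03]]'
```

```text
{'clock': 15.625, 'position': [0.4775, 0.0179, 0.0429], 'tool_rot': [-3.1404, -0.0008, 2.2514], 'force': [-0.271, -0.587, -2.5174], 'grip_width': 0.0515, 'qpos': [0.253, 0.6595, -0.5489, 2.0913, 0.6426, 0.5625, -0.0816]}
shift x1: dp= [-0.0009, 0.0009, 0.018]
```

{"api": "move_arm", "payload": {"jaw": [255,255,255,0,0,0,0], "dp": [[-0.0007,0.0008,0.01],[0,0,0.007],[0,0,0],[0,0,0],[0,0,0],[0,0,0],[0,0,0]], "rotation": [[0,0,0],[0,0,0],[0,0,0],[0,0,0],[0,0,0],[0,0,0],[0,0,0]]}}

```text
clock: 16.5
position: [0.4789, 0.0181, 0.0299]
tool_rot: [3.141, 0.0, 2.252]
force: [-0.7, -0.2, 1.0]
grip_width: 0.0857
```

{"api": "move_arm", "payload": {"jaw": [0,0,0,0,0,0], "dp": [[0,0,-0.02],[0,0,-0.05],[0,0,-0.05],[0,0,-0.05],[0,0,-0.03],[0,0,0]], "rotation": [[0,0,0],[0,0,0],[0,0,0],[0,0,0],[0,0,0],[0,0,0]]}}

```text
clock: 17.25
position: [0.4795, 0.0181, 0.1921]
tool_rot: [3.139, 0.002, 2.251]
force: [0.2, -0.3, 0.7]
grip_width: 0.0857
```

```bash
python3 plan.py '[[0.412,0.258,0.19,2.251],[0.412,0.258,0.05,2.251,0.045]]'
```

```text
{'clock': 17.25, 'position': [0.4795, 0.0181, 0.1921], 'tool_rot': [3.1393, 0.0023, 2.2513], 'force': [0.2048, -0.251, 0.7443], 'grip_width': 0.0857, 'qpos': [0.4229, 0.4272, -0.7491, 1.9879, 0.3812, 0.8657, 0.1477]}
shift x6: dp= [0.0477, 0.0205, 0.0004]
shift x4: dp= [0.0, 0.0, 0.0438]
```

{"api": "move_arm", "payload": {"jaw": [0,0,0,0,0,0,0], "dp": [[0.0477,0.0205,0],[0.0477,0.0205,0],[0.0477,0.0205,0],[0.0477,0.0205,0],[0.0477,0.0205,0],[0.0477,0.0205,0],[0,0,0]], "rotation": [[0,0,0],[0,0,0],[0,0,0],[0,0,0],[0,0,0],[0,0,0],[0,0,0]]}}

```text
clock: 18.12
position: [0.4096, 0.2607, 0.1898]
tool_rot: [3.142, -0.001, 2.256]
force: [-0.6, -1.5, -0.6]
grip_width: 0.0852
```

```bash
python3 plan.py '[[0.412,0.258,0.05,2.251,0.045]]'; python3 - <<'E'
from h import *
c=calibration("wrist");w=grab_frame("wrist");t=grab_frame("top");cv2.imwrite("pics/t4.png",t)
cv2.imwrite("pics/w4.png",np.vstack([w,t])[:,:][::1] if 0 else cv2.resize(np.hstack([w,t]),(800,300),interpolation=cv2.INTER_AREA)); np.save("cw4.npy",c["T"])
E
```

```text
{'clock': 18.125, 'position': [0.4096, 0.2607, 0.1898], 'tool_rot': [3.1416, -0.0014, 2.2563], 'force': [-0.6341, -1.4755, -0.6487], 'grip_width': 0.0852, 'qpos': [-0.0818, 0.452, -0.786, 1.9728, 0.4103, 0.8809, -0.3995]}
turn x1: rz=0.0017
shift x4: dp= [-0.0011, 0.0001, 0.0437]
```

View pics/w4.png

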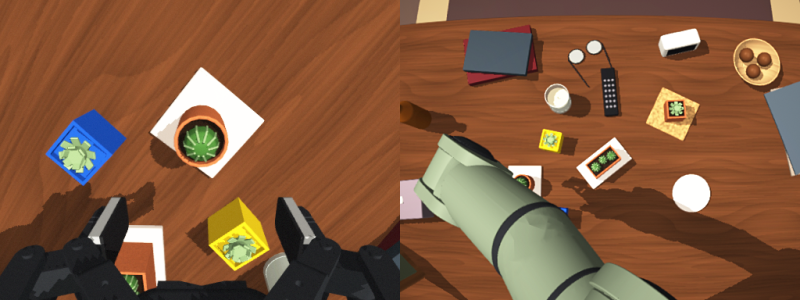

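Square pot is on the mat (676,108) and the oblong on its saucer (604,160). The round pot's rim centre in the wrist view is about (259,176) at full scale.

```bash
python3 - <<'E'
from h import *
c=calibration("wrist"); print(pix2w(258.6,176,.07,c)[:2].round(4))
E
python3 plan.py '[[0.412,0.258,0.05,2.256,0.045]]'
```

```text
[0.4114 0.2592]
{'clock': 18.225, 'position': [0.4108, 0.2577, 0.1895], 'tool_rot': [-3.1407, -0.0, 2.2525], 'force': [-0.3571, 0.3726, -0.3276], 'grip_width': 0.0853, 'qpos': [-0.0778, 0.4514, -0.7839, 1.9738, 0.4105, 0.881, -0.3979]}
turn x1: rz=-0.0011
shift x4: dp= [-0.0002, 0.0003, 0.0436]
```

{"api": "move_arm", "payload": {"jaw": [0,0,0,0,0], "dp": [[-0.004,0,0.044],[0,0,0.044],[0,0,0.044],[0,0,0.044],[0,0,0]], "rotation": [[0,0,0],[0,0,0],[0,0,0],[0,0,0],[0,0,0]]}}

```text
clock: 18.85
position: [0.4123, 0.2539, 0.0475]
tool_rot: [-3.138, -0.0, 2.251]
force: [0.3, -0.4, -0.3]
grip_width: 0.085
```

{"api": "move_arm", "payload": {"jaw": [0,0,255,255,255,255,255,255], "dp": [[0.0042,0.0027,0.0256],[0,0,0],[0,0,0],[0,0,0],[0,0,0],[0,0,0],[0,0,0],[0,0,0]], "rotation": [[0,0,0],[0,0,0],[0,0,0],[0,0,0],[0,0,0],[0,0,0],[0,0,0],[0,0,0]], "squeeze": 40}}

```text
clock: 19.85
position: [0.4133, 0.2592, 0.0296]
tool_rot: [3.141, 0.001, 2.251]
force: [-3.1, -3.3, 12.9]
grip_width: 0.0567
```

{"api": "move_arm", "payload": {"jaw": [255,255,255,255,255,255], "dp": [[0,0,-0.025],[0,0,-0.05],[0,0,-0.05],[0,0,-0.05],[0,0,-0.025],[0,0,0]], "rotation": [[0,0,0],[0,0,0],[0,0,0],[0,0,0],[0,0,0],[0,0,0]]}}

```text
clock: 20.6
position: [0.4133, 0.2594, 0.1898]
tool_rot: [3.139, 0.001, 2.251]
force: [-0.2, -0.5, -4.2]
grip_width: 0.0561
```

```bash
python3 plan.py '[[0.46,0.03,0.187,2.251],[0.3863,-0.2507,0.187,2.251],[0.3863,-0.2507,0.043,2.251,0.03]]'; python3 - <<'E'
from h import *
cv2.imwrite("pics/w5.png",grab_frame("wrist"))
E
```

```text
{'clock': 20.6, 'position': [0.4133, 0.2594, 0.1898], 'tool_rot': [3.1393, 0.0009, 2.2509], 'force': [-0.1937, -0.5083, -4.2291], 'grip_width': 0.0561, 'qpos': [-0.0755, 0.4554, -0.7889, 1.9688, 0.4175, 0.8826, -0.4046]}
shift x6: dp= [-0.0433, -0.0225, 0.0006]
shift x7: dp= [-0.0307, -0.0418, -0.0]
shift x5: dp= [0.0, 0.0, 0.036]
```

View pics/w5.png

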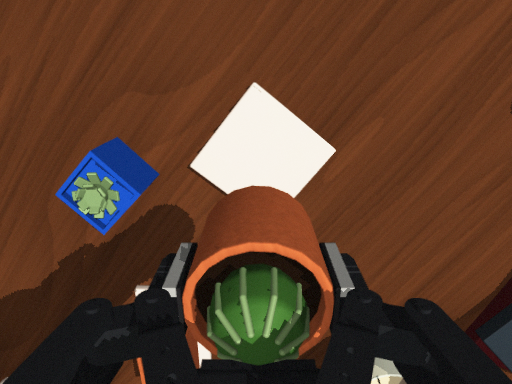

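The round pot is held level and centred between the pads. Moving it to the round saucer.

{"api": "move_arm", "payload": {"jaw": [255,255,255,255,255,255,255], "dp": [[-0.0217,-0.0112,0],[-0.0433,-0.0225,0],[-0.0433,-0.0225,0],[-0.0433,-0.0225,0],[-0.0433,-0.0225,0],[-0.0433,-0.0225,0],[-0.0217,-0.0113,0]], "rotation": [[0,0,0],[0,0,0],[0,0,0],[0,0,0],[0,0,0],[0,0,0],[0,0,0]]}}

```text
clock: 21.52
position: [0.4592, 0.0277, 0.1873]
tool_rot: [-3.14, -0.001, 2.249]
force: [-0.6, 1.0, -3.3]
grip_width: 0.0556
```

{"api": "move_arm", "payload": {"jaw": [255,255,255,255,255,255,255,255,255], "dp": [[-0.0154,-0.0209,0],[-0.0307,-0.0418,0],[-0.0307,-0.0418,0],[-0.0307,-0.0418,0],[-0.0307,-0.0418,0],[-0.0307,-0.0418,0],[-0.0307,-0.0418,0],[-0.0154,-0.0209,0],[0,0,0]], "rotation": [[0,0,0],[0,0,0],[0,0,0],[0,0,0],[0,0,0],[0,0,0],[0,0,0],[0,0,0],[0,0,0]]}}

```text
clock: 22.65
position: [0.3849, -0.2521, 0.1873]
tool_rot: [-3.141, -0.002, 2.249]
force: [-0.4, 0.5, -4.5]
grip_width: 0.0561
```

```bash
python3 plan.py '[[0.3863,-0.2507,0.043,2.251,0.03]]'
```

```text
{'clock': 22.65, 'position': [0.3849, -0.2521, 0.1873], 'tool_rot': [-3.1409, -0.0019, 2.2491], 'force': [-0.3532, 0.5333, -4.4884], 'grip_width': 0.0561, 'qpos': [1.0103, 0.3945, -0.7011, 2.0367, 0.3424, 0.8288, 0.7897]}
shift x5: dp= [0.0, 0.0005, 0.0361]
```

{"api": "move_arm", "payload": {"jaw": [255,255,255,255,255,255,255], "dp": [[0,0.001,0.03],[0,0,0.045],[0,0,0.045],[0,0,0.045],[0,0,0.015],[0,0,0],[0,0,0]], "rotation": [[0,0,0],[0,0,0],[0,0,0],[0,0,0],[0,0,0],[0,0,0],[0,0,0]]}}

```text
clock: 23.52
position: [0.3872, -0.2507, 0.0455]
tool_rot: [3.141, 0.001, 2.252]
force: [1.0, 0.3, -3.7]
grip_width: 0.0562
```

```bash
python3 plan.py '[[0.3863,-0.2507,0.0295,2.251,0.03]]'
```

```text
{'clock': 23.525, 'position': [0.3872, -0.2507, 0.0455], 'tool_rot': [3.1411, 0.0012, 2.2516], 'force': [1.0066, 0.3318, -3.7141], 'grip_width': 0.0562, 'qpos': [0.837, 0.6292, -0.5109, 2.1353, 0.6154, 0.5221, 0.543]}
shift x1: dp= [0.0007, -0.0009, 0.02]
```

{"api": "move_arm", "payload": {"jaw": [255,255,255,0,0,0,0], "dp": [[0.0007,-0.0009,0.012],[0,0,0.008],[0,0,0],[0,0,0],[0,0,0],[0,0,0],[0,0,0]], "rotation": [[0,0,0],[0,0,0],[0,0,0],[0,0,0],[0,0,0],[0,0,0],[0,0,0]]}}

```text
clock: 24.4
position: [0.3858, -0.2506, 0.0285]
tool_rot: [3.142, -0.0, 2.251]
force: [0.3, -0.2, -0.7]
grip_width: 0.0855
```

{"api": "move_arm", "payload": {"jaw": [0,0,0,0,0,0], "dp": [[0,0,-0.02],[0,0,-0.05],[0,0,-0.05],[0,0,-0.05],[0,0,-0.03],[0,0,0]], "rotation": [[0,0,0],[0,0,0],[0,0,0],[0,0,0],[0,0,0],[0,0,0]]}}

```text
clock: 25.15
position: [0.3862, -0.251, 0.1908]
tool_rot: [3.141, 0.003, 2.251]
force: [-0.2, -0.5, -0.1]
grip_width: 0.0853
```

```bash
python3 plan.py '[[0.6362,-0.1976,0.19,1.618],[0.6362,-0.1976,0.05,1.618]]'
```

```text
{'clock': 25.15, 'position': [0.3862, -0.251, 0.1908], 'tool_rot': [3.1411, 0.0033, 2.2512], 'force': [-0.2424, -0.5204, -0.0961], 'grip_width': 0.0853, 'qpos': [1.021, 0.3905, -0.7187, 2.0354, 0.3472, 0.8333, 0.7834]}
turn x5: rz=0.0403
shift x6: dp= [0.0086, 0.0525, 0.0002]
shift x4: dp= [0.0, 0.0, 0.0438]
```

{"api": "move_arm", "payload": {"jaw": [0,0,0,0,0], "dp": [[0,0,0],[0,0,0],[0,0,0],[0,0,0],[0,0,0]], "rotation": [[0,0,0.0403],[0,0,0.0403],[0,0,0.0403],[0,0,0.0403],[0,0,0.0403]]}}

```text
clock: 25.78
position: [0.3854, -0.2502, 0.1883]
tool_rot: [-3.141, -0.001, 1.615]
force: [-0.5, 0.6, 0.6]
grip_width: 0.0854
```

{"api": "move_arm", "payload": {"jaw": [0,0,0,0,0,0,0,0], "dp": [[0.0074,0.045,0],[0.0074,0.045,0],[0.0074,0.045,0],[0.0074,0.045,0],[0.0074,0.045,0],[0.0074,0.045,0],[0.0074,0.045,0],[0,0,0]], "rotation": [[0,0,0],[0,0,0],[0,0,0],[0,0,0],[0,0,0],[0,0,0],[0,0,0],[0,0,0]]}}

```text
clock: 26.78
position: [0.6368, -0.1952, 0.1876]
tool_rot: [-3.141, -0.002, 1.621]
force: [-1.3, -0.3, 0.1]
grip_width: 0.0852
```

```bash
python3 plan.py '[[0.6362,-0.1976,0.05,1.618]]'
```

```text
{'clock': 26.775, 'position': [0.6368, -0.1952, 0.1876], 'tool_rot': [-3.1412, -0.0019, 1.6209], 'force': [-1.3369, -0.2521, 0.1018], 'grip_width': 0.0852, 'qpos': [0.5328, 0.6771, -0.5211, 1.5033, 0.3636, 1.0595, -0.0221]}
shift x4: dp= [-0.0007, -0.0002, 0.043]
```

{"api": "move_arm", "payload": {"jaw": [0,0,0,0,0], "dp": [[-0.001,0,0.044],[0,0,0.044],[0,0,0.044],[0,0,0.04],[0,0,0]], "rotation": [[0,0,0],[0,0,0],[0,0,0],[0,0,0],[0,0,0]]}}

```text
clock: 27.4
position: [0.6334, -0.1978, 0.0489]
tool_rot: [-3.137, -0.002, 1.619]
force: [-0.0, -0.7, 0.9]
grip_width: 0.0853
```

```bash
python3 plan.py '[[0.6362,-0.1976,0.024,1.618]]'
```

```text
{'clock': 27.4, 'position': [0.6334, -0.1978, 0.0489], 'tool_rot': [-3.1373, -0.0015, 1.6185], 'force': [-0.0398, -0.6796, 0.8662], 'grip_width': 0.0853, 'qpos': [0.4994, 0.8381, -0.4561, 1.5881, 0.4596, 0.8288, -0.0943]}
shift x1: dp= [0.0, 0.0035, 0.0311]
```

{"api": "move_arm", "payload": {"jaw": [0,0,255,255,255,255,255,255], "dp": [[0,0.0025,0.03],[0,0,0],[0,0,0],[0,0,0],[0,0,0],[0,0,0],[0,0,0],[0,0,0]], "rotation": [[0,0,0],[0,0,0],[0,0,0],[0,0,0],[0,0,0],[0,0,0],[0,0,0],[0,0,0]], "squeeze": 40}}

```text
clock: 28.4
position: [0.6379, -0.198, 0.028]
tool_rot: [3.141, 0.0, 1.618]
force: [-1.8, 0.3, 7.1]
grip_width: 0.0552
```

{"api": "move_arm", "payload": {"jaw": [255,255,255,255,255,255], "dp": [[0,0,-0.025],[0,0,-0.05],[0,0,-0.05],[0,0,-0.05],[0,0,-0.025],[0,0,0]], "rotation": [[0,0,0],[0,0,0],[0,0,0],[0,0,0],[0,0,0],[0,0,0]]}}

```text
clock: 29.15
position: [0.6379, -0.198, 0.1882]
tool_rot: [3.14, 0.001, 1.618]
force: [-0.2, -0.3, -2.0]
grip_width: 0.0557
```

```bash
python3 plan.py '[[0.48,0.0,0.187,1.581],[0.4158,0.2641,0.187,1.581],[0.4158,0.2641,0.043,1.581,0.03]]'
```

```text
{'clock': 29.15, 'position': [0.6379, -0.198, 0.1882], 'tool_rot': [3.1398, 0.0008, 1.6184], 'force': [-0.2431, -0.3244, -1.9918], 'grip_width': 0.0557, 'qpos': [0.5348, 0.6778, -0.5207, 1.5002, 0.3664, 1.0595, -0.0226]}
turn x1: rz=0.0119
shift x6: dp= [0.0416, -0.0325, 0.0002]
shift x7: dp= [0.0473, -0.011, -0.0]
shift x5: dp= [0.0, 0.0, 0.036]
```

{"api": "move_arm", "payload": {"jaw": [255,255,255,255,255,255,255,255], "dp": [[0,0,0],[0.0208,-0.0163,0],[0.0416,-0.0325,0],[0.0416,-0.0325,0],[0.0416,-0.0325,0],[0.0416,-0.0325,0],[0.0416,-0.0325,0],[0.0208,-0.0162,0]], "rotation": [[0,0,0.0119],[0,0,0],[0,0,0],[0,0,0],[0,0,0],[0,0,0],[0,0,0],[0,0,0]]}}

```text
clock: 30.15
position: [0.4777, 0.0016, 0.186]
tool_rot: [-3.14, -0.0, 1.581]
force: [0.2, 0.0, -2.9]
grip_width: 0.0558
```

{"api": "move_arm", "payload": {"jaw": [255,255,255,255,255,255,255,255,255,255], "dp": [[0.0237,-0.0055,0],[0.0473,-0.011,0],[0.0473,-0.011,0],[0.0473,-0.011,0],[0.0473,-0.011,0],[0.0473,-0.011,0],[0.0473,-0.011,0],[0.0236,-0.0055,0],[0,0,0],[0,0,0]], "rotation": [[0,0,0],[0,0,0],[0,0,0],[0,0,0],[0,0,0],[0,0,0],[0,0,0],[0,0,0],[0,0,0],[0,0,0]]}}

```text
clock: 31.4
position: [0.4153, 0.2636, 0.1863]
tool_rot: [-3.141, 0.001, 1.58]
force: [-0.2, -0.7, -3.9]
grip_width: 0.0555
```

```bash
python3 plan.py '[[0.4158,0.2641,0.047,1.581,0.03]]'
```

```text
{'clock': 31.4, 'position': [0.4153, 0.2636, 0.1863], 'tool_rot': [-3.1407, 0.0007, 1.5799], 'force': [-0.1656, -0.6955, -3.874], 'grip_width': 0.0555, 'qpos': [-0.1826, 0.4357, -0.6506, 1.9645, 0.3458, 0.8539, -1.0103]}
shift x5: dp= [0.0001, 0.0001, 0.0348]
```

{"api": "move_arm", "payload": {"jaw": [255,255,255,255,255,255,255], "dp": [[0,0,0.03],[0,0,0.045],[0,0,0.045],[0,0,0.04],[0,0,0.014],[0,0,0],[0,0,0]], "rotation": [[0,0,0],[0,0,0],[0,0,0],[0,0,0],[0,0,0],[0,0,0],[0,0,0]]}}

```text
clock: 32.28
position: [0.4158, 0.2646, 0.0487]
tool_rot: [3.14, -0.001, 1.581]
force: [0.3, 0.4, -2.5]
grip_width: 0.0552
```

```bash
python3 plan.py '[[0.4158,0.2641,0.0322,1.581,0.03]]'
```

```text
{'clock': 32.275, 'position': [0.4158, 0.2646, 0.0487], 'tool_rot': [3.1403, -0.0007, 1.5805], 'force': [0.3296, 0.3948, -2.5061], 'grip_width': 0.0552, 'qpos': [-0.3147, 0.6506, -0.4965, 2.0562, 0.5665, 0.5681, -1.2037]}
shift x1: dp= [-0.0006, -0.0, 0.0207]
```

{"api": "move_arm", "payload": {"jaw": [255,255,255,0,0,0,0], "dp": [[-0.0006,0,0.013],[0,0,0.007],[0,0,0],[0,0,0],[0,0,0],[0,0,0],[0,0,0]], "rotation": [[0,0,0],[0,0,0],[0,0,0],[0,0,0],[0,0,0],[0,0,0],[0,0,0]]}}

```text
clock: 33.15
position: [0.4152, 0.2639, 0.0317]
tool_rot: [3.142, -0.0, 1.581]
force: [-0.2, 0.0, -0.5]
grip_width: 0.0856
```

{"api": "move_arm", "payload": {"jaw": [0,0,0,0,0,0,0], "dp": [[0,0,-0.02],[0,0,-0.05],[0,0,-0.05],[0,0,-0.05],[0,0,-0.05],[0,0,-0.03],[0,0,0]], "rotation": [[0,0,0],[0,0,0],[0,0,0],[0,0,0],[0,0,0],[0,0,0],[0,0,0]]}}

```text
clock: 34.02
position: [0.4156, 0.2643, 0.2341]
tool_rot: [3.139, -0.001, 1.581]
force: [0.1, -0.3, -1.1]
grip_width: 0.0853
```

```bash
python3 plan.py '[[0.42,-0.1,0.23,1.581],[0.25,-0.55,0.23,1.581]]'
```

```text
{'clock': 34.025, 'position': [0.4156, 0.2643, 0.2341], 'tool_rot': [3.1385, -0.0015, 1.581], 'force': [0.0877, -0.3033, -1.0722], 'grip_width': 0.0853, 'qpos': [-0.141, 0.3727, -0.6938, 1.9144, 0.2913, 0.9523, -0.9612]}
shift x9: dp= [-0.0506, 0.0001, 0.0006]
shift x11: dp= [-0.0509, -0.0198, -0.0]
```

{"api": "move_arm", "payload": {"jaw": [0,0,0,0,0,0,0,0,0], "dp": [[-0.0506,0,0],[-0.0506,0,0],[-0.0506,0,0],[-0.0506,0,0],[-0.0506,0,0],[-0.0506,0,0],[-0.0506,0,0],[-0.0506,0,0],[-0.0506,0,0]], "rotation": [[0,0,0],[0,0,0],[0,0,0],[0,0,0],[0,0,0],[0,0,0],[0,0,0],[0,0,0],[0,0,0]]}}

```text
clock: 35.15
position: [0.4183, -0.1016, 0.2317]
tool_rot: [-3.141, -0.0, 1.581]
force: [1.0, -0.2, -0.0]
grip_width: 0.0854
```

{"api": "move_arm", "payload": {"jaw": [0,0,0,0,0,0,0,0,0,0], "dp": [[-0.055,-0.022,0],[-0.055,-0.022,0],[-0.055,-0.022,0],[-0.055,-0.022,0],[-0.055,-0.022,0],[-0.055,-0.022,0],[-0.055,-0.022,0],[-0.055,-0.022,0],[-0.055,-0.022,0],[-0.055,-0.022,0]], "rotation": [[0,0,0],[0,0,0],[0,0,0],[0,0,0],[0,0,0],[0,0,0],[0,0,0],[0,0,0],[0,0,0],[0,0,0]]}}

```text
clock: 36.4
position: [0.2466, -0.543, 0.2315]
tool_rot: [-3.142, -0.001, 1.581]
force: [1.0, -0.7, 0.6]
grip_width: 0.0855
```

```bash
python3 plan.py '[]'; cat > m1.py <<'E'
from h import *
t=grab_frame("top"); cv2.imwrite("pics/t9.png",t); c=calibration("top"); m=masks(t); I=m["I"].copy()
SP=dict(square=[.4158,.2641,.01],oblong=[.4785,.0178,-.891],round=[.3863,-.2507,0])
for k,sp in SP.items():
    ins=poly(hull(SAU[k]*.98,sp,.01,.01,c),I.shape[:2]).astype(bool)
    M=((m["hsv"][...,1]>80)&ins).astype(np.uint8)
    M=cv2.morphologyEx(cv2.morphologyEx(M,cv2.MORPH_CLOSE,np.ones((25,25))),cv2.MORPH_OPEN,np.ones((9,9))).astype(bool)&ins
    b=fit(POT[k],sp,.01,.07,M,c,~ins); e=b[0]-sp; print(k,b[0].round(4),"err mm",(e[:2]*1e3).round(1),"yaw deg",np.degrees(e[2]).round(1),round(b[1],3))
    for o,p,z0,z1,col in((POT[k],b[0],.01,.07,(255,0,0)),(SAU[k],sp,0,.01,(0,200,0))): cv2.polylines(I,[np.round(hull(o,p,z0,z1,c)).astype(int)],True,col,1)
for n,u,v,z in(("candle",203,125,.085),): pass
d=cv2.absdiff(t,cv2.imread("pics/top0.png")).max(2)
for n,(x0,x1,y0,y1) in dict(candle=(180,225,100,150),remote=(250,285,80,155),yellow=(175,212,160,198),blue=(182,218,260,295)).items(): print(n,"changed px",int((d[y0:y1,x0:x1]>40).sum()))
cv2.imwrite("pics/fit9.png",cv2.resize(I[300:1200,480:1680],(800,600),interpolation=cv2.INTER_AREA))
E
python3 m1.py
```

```text
{'clock': 36.4, 'position': [0.2466, -0.543, 0.2315], 'tool_rot': [-3.1415, -0.001, 1.5815], 'force': [1.0202, -0.6675, 0.6324], 'grip_width': 0.0855, 'qpos': [1.2621, 0.4898, -0.3089, 1.6662, 0.1688, 1.0128, 0.9082]}
square [0.4142 0.2642 0.0059] err mm [-1.6  0.1] yaw deg -0.2 0.047
oblong [ 0.4779  0.0191 -0.8823] err mm [-0.6  1.3] yaw deg 0.5 0.054
round [ 0.386  -0.251   0.1387] err mm [-0.3 -0.3] yaw deg 7.9 0.078
candle changed px 0
remote changed px 0
yellow changed px 0
blue changed px 0
```

View pics/fit9.png

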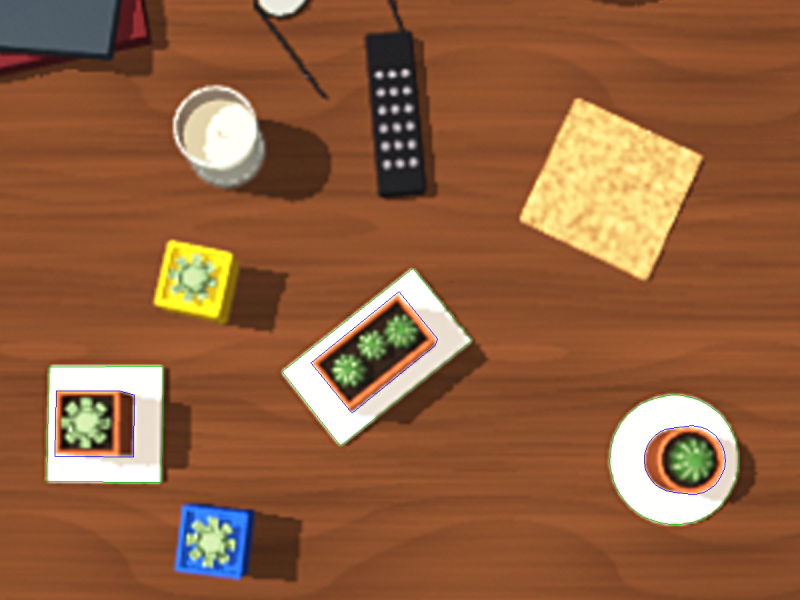

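Every pot stands upright in the middle of its own saucer, and the bystanders haven't moved. Handing in.

```bash
python3 -c "
from workcell import workorder
print(workorder.job_done())"
```

```text
the job is handed in; nothing more can be done
None
```

All three pots now stand upright on the saucers of their own shape, and I handed the job in at about 36 s of the 120 s. I parked the square pot on the cork mat, moved the oblong and the round pot to their saucers, then brought the square pot over.

- **Placement:** the last overhead picture put the round pot 0.4 mm off centre, the oblong 1.4 mm (0.5° off lengthwise) and the square 1.6 mm (0.2° off). The camera calibration is itself only good to about 2 mm.
- **Bystanders:** the candle, the remote and the yellow and blue look-alikes show no changed pixels since the start.
- **Forces:** the highest wrist force reading I saw was about 14 N, and the gripper was clear of everything at hand-in.
- **Checks that failed or disagreed:** my first colour fits of the pots failed because the mask picked up the wood, so I redid them before moving. The wrist camera differed from the overhead fits by 1 to 4 mm; I went by the overhead fits.

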